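# Take the drive cap off the food processor, whichever way it is threaded

## Robot

A 6-joint arm with a two-finger parallel gripper is mounted at the origin on the work surface. World frame = base frame: x ahead of the robot, y to its left, z up, the work surface at z = 0. Lengths are in mm, angles in degrees, forces in N, time in s.
With the tool pointing down it reaches from about 275 to 975 mm from the base axis. Payload 8.4 kg.
Tool frame: the origin (TCP) lies on the centre line of the jaws, within the pads' length; the fingertips stand 11 mm ahead of it and the grasp point (between the pads) lies 8 mm behind it; z points along the fingers, y is the line along which they close (so a half turn about z gives the same grasp; the last joint's range is limited). The gripper opens to 92 mm and grips with 3 to 60 N. Pads are 20 mm wide; open, the fingers measure 128 mm over their backs; the gripper's body (75 mm by 189 mm) begins 69 mm behind the grasp point.
Start: joints at [-73.992, 20.225, 93.587, -0, 66.188, -0.138], TCP at [173.802, -600.351, 225.583] pointing down, gripper open.
Joint ranges: [-150.9, 150.9], [-52.94, 120.26], [3.33, 152.33], [-74.26, 254.26], [0, 154.13], [-172.89, 172.89]. Speed limits (degrees/s): [127.2, 127.2, 159.86, 180, 180, 180].

## Interface

Orientations are given as a 3x3 rotation matrix whose columns are the frame's x, y, z axes.
In Python, from workcell import sensors, get_image, get_calibration, order, nets gives the robot as it stands.
- The arm moves only by the shell command python3 -m jog 'ROWS' [FORCE]. ROWS is JSON, one flat list of numbers, 7 for each row, row after row: the shift along the tool's x, y, z in mm, then the turn, a rotation vector about the tool's x, y, z in rad, then the opening, from 0 (shut) to 1 (fully open). A call has 1 to 10 rows; each row is the pose to reach, as a shift and turn from the pose commanded when the call began, along the tool's axes at that moment; what a row does not reach only later rows make up. A row lasts 1/10 s, in which the tool goes at most 50 mm and 8.59 degrees, less where a joint would pass 70% of its speed; a pose out of reach is approached as far as the arm can. A call with a gripper value outside its range is refused whole. The fingers move at their own pace and stop on an object; FORCE is the grip in N (left out, the last holds). Time passes only in rows, so rows that repeat a pose let the fingers close. It gives the time, the measured TCP pose, the force, the opening and the grip force at its end, in the units of the state.
- sensors.read_state(): the state, without advancing time (a new reading comes with each control period).
- get_image(name): name is "side" or "top" or "wrist"; returns the picture (480x640x3 uint8, blue, green, red); there is no depth.
- get_calibration(name): a dict with "fovy" (degrees; the focal length in pixels is half the picture's height over the tangent of half this angle, whatever the lens; pixels are square), "cx", "cy" (the principal point, pixels), "k1" (the pictures are not rectified: a ray, as slopes to the right and down, at radius r is drawn at 1 + k1 r^2 times it, then the intrinsics apply), "R" (3x3) and "t" (3): a world point X has camera coordinates R X + t. Camera axes: x right, y down, z forward; pixel columns grow to the right and rows downward; lengths in mm; the calibration is good to about 2 mm. A picture is of the moment at which its call begins: read the wrist's pose just before it. get_calibration takes no time and is no camera call; for the wrist camera it gives the pose at the moment of the call.
- order.finish_job(): hands the job in; it is judged then, once.
Trained networks look in the newest picture that a camera, given by its name, has taken for a name from the list of things; names that differ only in an ending like _2 or _b are one class to them, and where a whole thing is asked for, a point or a joint stands for the part that bears it (a point fixed in the world has none). Each returns a list of dicts, best first, with "p" (0 to 1); they miss things now and then, are a little off and sometimes report something else, mostly with a low value. They report only what shows in the picture. A call takes as long as a camera call. They do not tell look-alikes from the thing itself.
- nets.spot_in(camera, target): "position" ([x, y, z] in mm, in world coordinates, good to about 4 mm: the middle of the surface that is visible of it).
- nets.regions_of(camera, target): "mask" (480x640 bool, what is visible of it).
- nets.tip_of(camera, target): "position" ([x, y, z] in mm, in world coordinates, good to about 4 mm: a listed point, or the origin of a listed thing).
The state is a dict: "time_s": time; "joints": joint angles; "joint_velocities": joint speeds; "effort": joint torques, N m; "tcp_pos": TCP position; "ee_rot": TCP orientation; "wrist_force": force on the tool from outside, world axes, zero at the start; "torque": the same for the moment, N m; "finger_gap": finger opening in mm; "finger_force": force on a finger pad.
Only numpy, scipy, OpenCV 4.12 (cv2) and the standard library are available. Lean on these libraries where they do the work, as an engineer would, in place of code of your own. Each camera call takes 0.05 s, during which the arm holds its last target. There are 200 camera calls.

## Task

Unscrew the drive cap from the hub of the food-processor base and lift it off; nothing shows whether its thread is right- or left-handed, so try it both ways by its grip bar and go on the way that gives. Finish holding the cap in the gripper, still and level, about 10 cm above the deck over the machine, without letting go, and leave everything else on the counter as it stands.

Things in the scene. Friction and masses are not known exactly. Their poses are not given: they have to be found in the camera images.
- processor: food-processor motor base, fixed on the counter: white housing 210 (its x) x 190 (its y) mm, flat metal deck 110 mm above the counter, control dial on its -x face; origin at the centre of its underside.
- cap: grey plastic drive cap, 0.08 to 0.17 kg: round skirt 72 mm in diameter, 32 mm tall, standing on the deck over the hub, and a straight grip bar across its flat top; 62 mm tall in all. Origin at the centre of the skirt's underside, z up through the top. At the start its x is within 0.1 rad of the processor's x. It has 2 mm of sideways and 3 mm of vertical play.
- cap_bar (a point): centre of the cap's grip bar, 47 mm above the cap's origin; the bar is 58 mm long (along the cap's x), 14 mm thick (its y) and 30 mm tall (32 to 62 mm above the cap's origin)
- hub (a point): centre of the hub at deck height, under the cap. Quarter-turn thread of unknown hand, differing between starts: the tightening way the cap stops hard within 0.5 rad; the loosening way it turns easily, is locked against lifting up to 0.75 rad, lifts straight off between 1.05 and 1.85 rad from its starting direction, and meets a stop beyond. Turning does not raise it.
- spice_jar_a: spice jar, 42 mm diameter, 95 mm tall, stands beside the machine; bystander; origin at the centre of its underside
- spice_jar_b: a second such spice jar on the machine's other side; bystander; origin at the centre of its underside
- tin: food tin, 70 mm diameter, 100 mm tall, stands beyond the machine; bystander; origin at the centre of its underside
- butter: foil-wrapped block of butter, 110 x 65 x 40 mm, lies in front of the machine; bystander; origin at the centre of its underside
- bowl: salmon-pink mixing bowl, 170 mm diameter, 85 mm tall; bystander; origin at the centre of its underside
- mug: white mug, 80 mm diameter, 95 mm tall; bystander; origin at the centre of its underside
- mill: wooden pepper mill, 64 mm diameter, 225 mm tall; bystander; origin at the centre of its underside
Not all that is in view belongs to the job. Leave any purple look-alike of the cap alone.

How it is judged:
By the outcome, as a careful person would: the job done as asked, in the order asked, and still so for the second after the job is handed in, while the arm keeps its last pose, push and grip.
It also fails if it takes over 42 s, if anything falls off the work surface, if the arm or the gripper's body presses on something with over 40 N, if the wrist force passes 120 N, or if a joint passes its speed limit or range.

## Working session

There is one attempt and no reset: what is moved stays moved. The work goes in short steps, Python scripts to look and compute and a shell command to move; the robot and the scene stay as the last step left them, time stands still between calls to the robot, and variables do not carry over. Pictures are saved under pics/ and viewed, at most 10 in all, crops included, and the job is handed in when it is done.

```bash
mkdir -p pics; ls
python3 - <<'E'
from workcell import sensors,get_image,get_calibration,nets
import cv2,numpy as np
s=sensors.read_state();print(s['time_s'],s['tcp_pos'],np.round(s['ee_rot'],3).tolist(),s['finger_gap'])
a=get_image("top");b=get_image("side")
cv2.imwrite("pics/a.png",np.vstack([cv2.resize(a,(400,300)),cv2.resize(b,(400,300))]))
for c in("top","side"):
  for t in("cap","cap_bar","hub","processor"):
    for r in nets.tip_of(c,t)[:3]: print(c,t,round(r['p'],2),np.round(r['position'],0))
E
```

```text
pics
0.0 [ 173.66986479 -599.88970593  224.88932155] [[0.961, 0.278, -0.0], [0.278, -0.961, 0.001], [-0.0, -0.001, -1.0]] 92.06122016361036
top cap 0.92 [546.  96. 107.]
top cap 0.88 [460. 281.   2.]
top cap 0.75 [ 692. -122.   -4.]
top cap_bar 0.89 [545.  96. 156.]
top cap_bar 0.88 [ 696. -121.   47.]
top cap_bar 0.81 [ 565. -109.   47.]
top hub 0.59 [544.  95. 108.]
top processor 0.83 [545.  91.  -2.]
top processor 0.71 [545.  96. 108.]
side cap 0.95 [ 694. -122.    5.]
side cap 0.91 [ 572. -104.    1.]
side cap 0.69 [460. 282.  -2.]
side cap_bar 0.93 [540.  97. 158.]
side cap_bar 0.88 [ 696. -119.   48.]
side cap_bar 0.7 [351. -35.  48.]
side hub 0.92 [543.  95. 112.]
side processor 0.93 [547. 102.  -5.]
```

View pics/a.png

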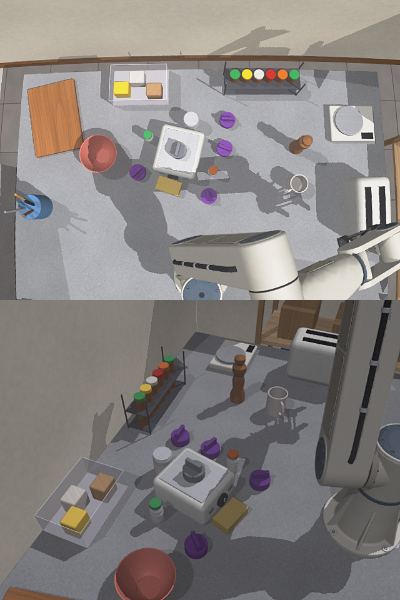

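Candidates in the top picture (640x480 px): the grey cap on the white machine at about (285,240). The purple look-alikes are at about (363,192), (358,237), (222,275) and (334,312). The grey one on the deck fits the description, and I'll confirm it in a crop and measure the bar direction.

```bash
cat > h.py <<'E'
from workcell import sensors,get_image,get_calibration,nets,order
import cv2,numpy as np
def K(c):
    f=240/np.tan(np.radians(c['fovy'])/2);return np.array([[f,0,c['cx']],[0,f,c['cy']],[0,0,1.]])
def ray(c,uv):
    # r: undistorted slopes; drawn at (1+k1 r^2)
    uv=np.array(uv,float).reshape(-1,1,2)
    n=cv2.undistortPoints(uv,K(c),np.array([c['k1'],0,0,0,0.])).reshape(-1,2)
    R=np.array(c['R']);d=np.c_[n,np.ones(len(n))]@R
    return -R.T@np.array(c['t']),d
def plane(c,uv,z):
    o,d=ray(c,uv);return o+d*((z-o[2])/d[:,2])[:,None]
def proj(c,X):
    R=np.array(c['R']);p,_=cv2.projectPoints(np.array(X,float).reshape(-1,1,3),R,np.array(c['t'],float),K(c),np.array([c['k1'],0,0,0,0.]));return p.reshape(-1,2)
E
python3 - <<'E'
from h import *
a=get_image("top");b=get_image("side")
ct=get_calibration("top");cs=get_calibration("side")
pt=proj(ct,[[545,96,157]])[0];ps=proj(cs,[[545,96,157]])[0];print(pt,ps)
def crop(i,p,w=60):
    x,y=map(int,p);print(x-w,y-w);return cv2.resize(i[y-w:y+w,x-w:x+w],(400,400),interpolation=cv2.INTER_CUBIC)
cv2.imwrite("pics/b.png",np.hstack([crop(a,pt),crop(b,ps)]))
for cam in("top","side"):
  for n in("spice_jar_a","tin","butter","mill"):
    for r in nets.tip_of(cam,n)[:2]:print(cam,n,round(r['p'],2),np.round(r['position']))
E
```

```text
[283.96424217 237.94044388] [307.62983134 263.62659858]
223 177
247 203
top spice_jar_a 0.61 [623. 232.   2.]
top spice_jar_a 0.54 [462. -54.   2.]
top tin 0.96 [687.  40.  -0.]
top butter 0.87 [399. 140.  -5.]
top mill 0.96 [ 569. -437.   -0.]
side spice_jar_a 0.89 [461. -53.  -3.]
side spice_jar_a 0.55 [616. 233.   3.]
side tin 0.61 [682.  43.  -1.]
side butter 0.87 [403. 142.  -4.]
side mill 0.85 [ 566. -439.   -2.]
side mill 0.57 [ 399. -424.   -3.]
```

View pics/b.png

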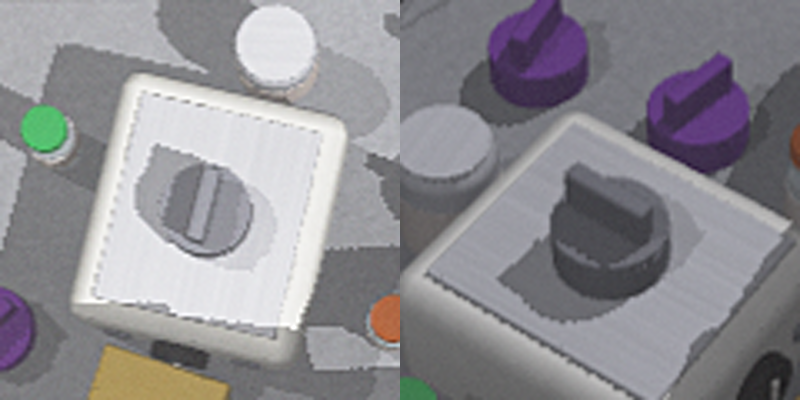

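The crop confirms it: the grey cap stands on the deck with its bar from about (282,249) to (286,227) in the full top picture, and the look-alikes are purple and stand on the counter. I'll grasp with tool yaw near 170°, which leaves the last joint room to turn both ways.

```bash
python3 -m jog '[20,-20,-60,0,0,-0.1,1, 45,-45,-105,0,0,-0.25,1, 80,-80,-105,0,0,-0.4,1, 115,-115,-105,0,0,-0.55,1, 150,-150,-105,0,0,-0.7,1, 185,-185,-105,0,0,-0.85,1, 220,-220,-105,0,0,-1.0,1, 250,-250,-105,0,0,-1.15,1, 275,-280,-105,0,0,-1.3,1, 275,-280,-105,0,0,-1.3,1]'
python3 - <<'E'
from h import *
s=sensors.read_state();R=np.array(s['ee_rot']);p=np.array(s['tcp_pos']);print(s['time_s'],p,R.round(3).tolist())
print(R.T@(np.array([540,96,330])-p), np.degrees(np.arctan2(R[1,0],R[0,0])),s['joints'])
ct=get_calibration("top")
e=plane(ct,[(223+.3*198,177+.3*240),(223+.3*210,177+.3*168)],172);print(e,np.degrees(np.arctan2(*(e[1]-e[0])[1::-1])))
E
```

```text
time_s: 2.0
tcp_pos: [361.6, -250.9, 330.8]
ee_rot: [[-0.021, 1.0, 0.001], [1.0, 0.021, 0.001], [0.001, 0.001, -1.0]]
wrist_force: [-0.4, -0.5, 0.1]
finger_gap: 91.8
finger_force: 0.0
2.0 [ 361.61556196 -250.87489854  330.84954571] [[-0.021, 1.0, 0.001], [1.0, 0.021, 0.001], [0.001, 0.001, -1.0]]
[343.13754225 185.468224     1.44557482] 91.17662475127146 [-3.50181782e+01 -2.33083757e+00  1.07076006e+02  9.33858300e-02
  7.52407333e+01 -3.62185462e+01]
[[514.29089089  99.02754506 172.        ]
 [570.15269778  89.84404499 172.        ]] -9.335734783072457
```

```bash
python3 -m jog '[35,19,0,0,0,-0.14,1, 70,38,0,0,0,-0.28,1, 105,57,0,0,0,-0.42,1, 140,76,0,0,0,-0.56,1, 175,95,0,0,0,-0.7,1, 210,114,0,0,0,-0.84,1, 245,133,0,0,0,-0.98,1, 280,152,0,0,0,-1.12,1, 315,170,0,0,0,-1.26,1, 343,185,0,0,0,-1.387,1]'
python3 - <<'E'
from h import *
s=sensors.read_state();print(s['tcp_pos'],s['joints'])
c=get_calibration("wrist");a=get_image("wrist");cv2.imwrite("pics/c.png",a)
print(proj(c,[[542,95,172],[514,99,172],[570,90,172]]))
for t in("cap","cap_bar"):
  for r in nets.tip_of("wrist",t)[:3]: print(t,round(r['p'],2),np.round(r['position'],0))
E
```

```text
time_s: 3.0
tcp_pos: [542.3, 91.3, 330.5]
ee_rot: [[-0.986, 0.167, 0.0], [0.167, 0.986, -0.0], [-0.0, -0.0, -1.0]]
wrist_force: [0.4, -0.7, 0.8]
finger_gap: 91.8
finger_force: 0.0
[542.32884079  91.28009018 330.54212637] [ 9.40233957e+00  8.56018094e+00  9.54997783e+01 -7.53476424e-03
  7.59212236e+01 -7.09588643e+01]
[[319.08936249 223.49838977]
 [318.37951841 194.55920304]
 [318.7795423  251.37145236]]
cap 0.87 [543.  94. 106.]
cap 0.82 [349. -33.   3.]
cap 0.69 [ 569. -110.    1.]
cap_bar 0.91 [458. 280.  46.]
cap_bar 0.81 [349. -31.  49.]
cap_bar 0.73 [ 563. -104.   44.]
```

View pics/c.png

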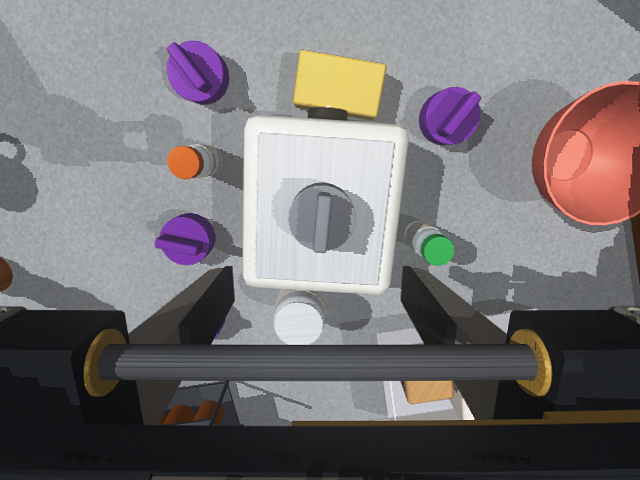

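The wrist view shows the bar top from about (325,194) to (319,251), tilted a few degrees against the tool x. I'll go lower and measure again from there.

```bash
python3 -m jog '[0,0,20,0,0,0,1, 0,0,40,0,0,0,1, 0,0,60,0,0,0,1, 0,0,80,0,0,0,1, 0,0,80,0,0,0,1]'
python3 - <<'E'
from h import *
s=sensors.read_state();print(s['tcp_pos'])
c=get_calibration("wrist");a=get_image("wrist")
q=proj(c,[[542,95,172],[514,99,172],[570,90,172]]);print(q)
x,y=map(int,q[0]);w=75;print(x-w,y-w)
cv2.imwrite("pics/d.png",cv2.resize(a[max(y-w,0):y+w,x-w:x+w],None,fx=4,fy=4,interpolation=cv2.INTER_CUBIC));cv2.imwrite("d_full.png",a)
E
```

```text
time_s: 3.65
tcp_pos: [539.4, 88.2, 248.3]
ee_rot: [[-0.984, 0.175, -0.004], [0.175, 0.984, -0.001], [0.004, -0.002, -1.0]]
wrist_force: [-1.1, -0.4, 0.3]
finger_gap: 91.7
finger_force: 0.0
[539.40682491  88.21537081 248.29060633]
[[324.52006814 250.88367435]
 [323.41052669 213.20779186]
 [324.26955413 286.67785788]]
249 175
```

View pics/d.png

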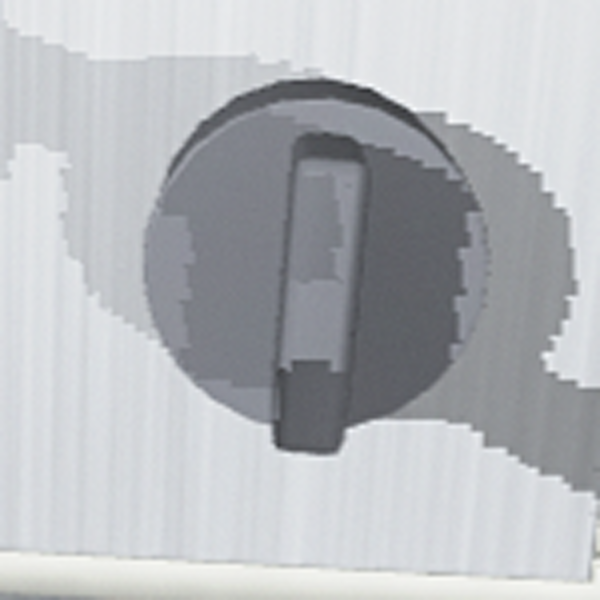

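The close crop shows the bar's top face ends at full-picture (333,215) and (326,288).

Run:
```python
from h import *
c=get_calibration("wrist");ct=get_calibration("top");cs=get_calibration("side")
s=sensors.read_state();R=np.array(s['ee_rot']);p=np.array(s['tcp_pos']);print(p)
U=[(333,214.75),(326.25,287.75)]
e=plane(c,U,172);print(e,np.degrees(np.arctan2(*(e[1]-e[0])[1::-1])),np.linalg.norm(e[1]-e[0]))
# side-view bar top ends from crop b (0.3 scale, offset 247,203)
S=[(247+.3*(643-400),203+.3*201),(247+.3*(575-400),203+.3*168)]
T=[(223+.3*198,177+.3*240),(223+.3*210,177+.3*168)]
def tri(L):
    A=np.zeros((3,3));b=np.zeros(3)
    for cc,uv in L:
        o,d=ray(cc,[uv]);d=d[0]/np.linalg.norm(d);M=np.eye(3)-np.outer(d,d);A+=M;b+=M@o
    return np.linalg.solve(A,b)
for i in(0,1): print(tri([(c,U[i]),(cs,S[i])]),tri([(c,U[i]),(ct,T[i])]),tri([(c,U[i]),(cs,S[i]),(ct,T[i])]))
g=e.mean(0);yaw=np.degrees(np.arctan2(R[1,0],R[0,0]));print(g,yaw,R.T@(np.array([g[0],g[1],172])-p))
```

```text
[540.34540043  88.61214176 249.91715934]
[[517.70832771 106.00742135 172.        ]
 [572.94411759  91.66967245 172.        ]] -14.551326041255646 57.06630816048981
[515.17307663 105.78382443 181.89607203] [519.17901996 103.30800787 152.08062316] [515.44484813 102.32889204 177.29328677]
[566.54439931  92.19128331 177.53246981] [569.66822956  90.72762092 178.31666687] [568.3995917   90.57997617 174.65255892]
[545.32622265  98.8385469  172.        ] 169.92633659119562 [-3.28675128 11.02808865 77.89769059]
```

```bash
python3 -m jog '[-1,5,10,0,0,0.04,1, -2,9,20,0,0,0.077,1, -2,9,20,0,0,0.077,1, -2,9,20,0,0,0.077,1, -2,9,20,0,0,0.077,1]'
python3 - <<'E'
from h import *
a=get_image("wrist");a=get_image("wrist");c=get_calibration("wrist")
s=sensors.read_state();R=np.array(s['ee_rot']);p=np.array(s['tcp_pos']);print(p,np.degrees(np.arctan2(R[1,0],R[0,0])))
q=proj(c,[[545,97,172],p+[0,0,172-p[2]]]);print(q)
x,y=map(int,q[0]);w=75;print(x-w,y-w)
cv2.imwrite("pics/e.png",cv2.resize(a[y-w:y+w,x-w:x+w],None,fx=4,fy=4,interpolation=cv2.INTER_CUBIC))
E
```

```text
time_s: 4.2
tcp_pos: [545.3, 98.3, 231.7]
ee_rot: [[-0.969, 0.247, 0.001], [0.247, 0.969, 0.0], [-0.001, 0.0, -1.0]]
wrist_force: [0.1, 0.2, -0.2]
finger_gap: 92.1
finger_force: 0.0
[545.1690309   98.39543895 231.4545369 ] 165.69233292758128
[[312.44280525 256.09187318]
 [314.46261228 255.8442132 ]]
237 181
```

View pics/e.png

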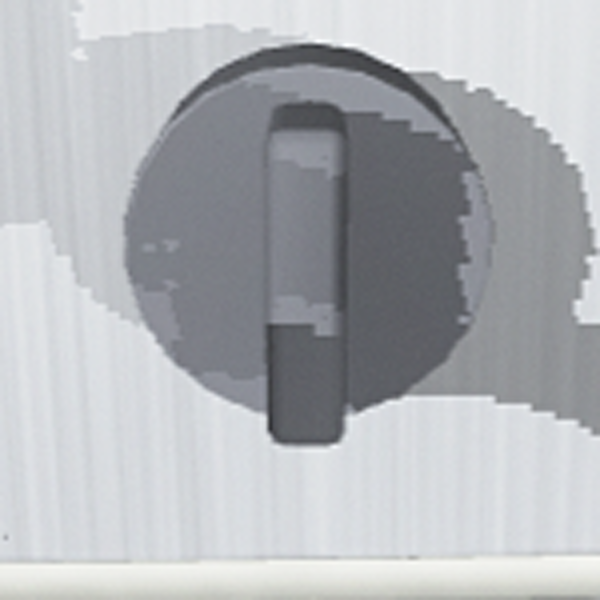

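The bar is aligned with the tool x. Its centre is at pixel (313.5,252.6) against the TCP at (314.5,255.8), so it needs about +2 mm in tool x. Now I descend and grip.

```bash
python3 -m jog '[2,0,12,0,0,0,1, 2,0,28,0,0,0,1, 2,0,44,0,0,0,1, 2,0,58,0,0,0,1, 2,0,66,0,0,0,1, 2,0,70,0,0,0,1, 2,0,73,0,0,0,1, 2,0,73,0,0,0,1, 2,0,73,0,0,0,1]' && python3 -m jog '[0,0,0,0,0,0,0, 0,0,0,0,0,0,0, 0,0,0,0,0,0,0, 0,0,0,0,0,0,0, 0,0,0,0,0,0,0, 0,0,0,0,0,0,0, 0,0,0,0,0,0,0, 0,0,0,0,0,0,0]' 30; python3 -c "
from h import *
print(sensors.read_state()['torque'])"
```

```text
time_s: 5.2
tcp_pos: [543.2, 99.2, 158.0]
ee_rot: [[-0.969, 0.247, 0.001], [0.247, 0.969, 0.0], [-0.001, 0.0, -1.0]]
wrist_force: [0.3, -0.2, -0.5]
finger_gap: 91.8
finger_force: 0.0
time_s: 6.0
tcp_pos: [542.9, 99.1, 157.6]
ee_rot: [[-0.969, 0.247, -0.0], [0.247, 0.969, 0.0], [0.0, 0.0, -1.0]]
wrist_force: [-0.5, 0.2, 0.4]
finger_gap: 30.1
finger_force: 0.0
[ 0.05392699 -0.11996317  0.04457704]
```

```bash
python3 -m jog '[0,0,0,0,0,0,0, 0,0,0,0,0,0,0, 0,0,0,0,0,0,0, 0,0,0,0,0,0,0, 0,0,0,0,0,0,0]' 30; python3 -c "
from h import *
print(sensors.read_state()['torque'])"
```

```text
time_s: 6.5
tcp_pos: [542.7, 98.4, 157.6]
ee_rot: [[-0.969, 0.247, -0.0], [0.247, 0.969, -0.001], [0.0, -0.001, -1.0]]
wrist_force: [-0.4, -5.4, 1.9]
finger_gap: 13.9
finger_force: 30.0
[-1.00494399  0.11615108  0.07726144]
```

Gripped at 13.9 mm with 30 N. First I try counter-clockwise (tool -z).

```bash
cat > st.py <<'E'
from h import *
s=sensors.read_state();R=np.array(s['ee_rot']);print('yaw',np.degrees(np.arctan2(R[1,0],R[0,0])).round(2),'T',np.round(s['torque'],2),'j6',s['joints'][5])
E
python3 -m jog '[0,0,0,0,0,-0.04,0, 0,0,0,0,0,-0.08,0, 0,0,0,0,0,-0.12,0, 0,0,0,0,0,-0.12,0]'; python3 st.py;python3 -m jog '[0,0,0,0,0,-0.03,0, 0,0,0,0,0,-0.06,0, 0,0,0,0,0,-0.08,0, 0,0,0,0,0,-0.08,0]'; python3 st.py
```

```text
time_s: 6.9
tcp_pos: [542.6, 98.4, 157.6]
ee_rot: [[-0.992, 0.128, -0.001], [0.128, 0.992, -0.001], [0.001, -0.001, -1.0]]
wrist_force: [-1.8, -5.9, 3.6]
finger_gap: 13.8
finger_force: 30.0
yaw 172.64 T [-0.97  0.21 -0.02] j6 -72.44639351027618
time_s: 7.3
tcp_pos: [542.6, 98.3, 157.7]
ee_rot: [[-0.999, 0.049, -0.001], [0.049, 0.999, -0.001], [0.001, -0.001, -1.0]]
wrist_force: [-1.8, -5.8, 2.9]
finger_gap: 13.8
finger_force: 30.0
yaw 177.18 T [-1.16  0.2  -0.13] j6 -76.98592283688666
```

```bash
python3 -m jog '[0,-0.5,0,0,0,-0.03,0, 0,-1,0,0,0,-0.06,0, 0,-1,0,0,0,-0.09,0, 0,-1,0,0,0,-0.09,0]'; python3 st.py;python3 -m jog '[0,0,0,0,0,-0.03,0, 0,0,0,0,0,-0.06,0, 0,0,0,0,0,-0.09,0, 0,0,0,0,0,-0.09,0]'; python3 st.py
```

```text
time_s: 7.7
tcp_pos: [542.7, 97.9, 157.6]
ee_rot: [[-0.999, -0.041, -0.0], [-0.041, 0.999, -0.0], [0.0, -0.0, -1.0]]
wrist_force: [-0.9, -3.5, 3.4]
finger_gap: 13.9
finger_force: 30.0
yaw -177.65 T [-0.57  0.12 -0.01] j6 -82.25992101005231
time_s: 8.1
tcp_pos: [542.7, 97.9, 157.6]
ee_rot: [[-0.991, -0.132, -0.0], [-0.132, 0.991, -0.0], [0.0, -0.0, -1.0]]
wrist_force: [-2.3, -4.9, 2.9]
finger_gap: 13.6
finger_force: 30.0
yaw -172.4 T [-0.87  0.29 -0.09] j6 -87.50588901867516
```

```bash
python3 -m jog '[0,-0.5,0,0,0,-0.03,0, 0,-0.7,0,0,0,-0.06,0, 0,-0.7,0,0,0,-0.09,0, 0,-0.7,0,0,0,-0.09,0]'; python3 st.py;python3 -m jog '[0,0,0,0,0,-0.03,0, 0,0,0,0,0,-0.06,0, 0,0,0,0,0,-0.09,0, 0,0,0,0,0,-0.09,0]'; python3 st.py
```

```text
time_s: 8.5
tcp_pos: [542.9, 97.5, 157.6]
ee_rot: [[-0.976, -0.22, 0.0], [-0.22, 0.976, 0.0], [-0.0, 0.0, -1.0]]
wrist_force: [-1.6, -2.3, 1.8]
finger_gap: 13.6
finger_force: 30.0
yaw -167.29 T [-0.4   0.12 -0.01] j6 -92.69038413575687
time_s: 8.9
tcp_pos: [542.9, 97.4, 157.6]
ee_rot: [[-0.952, -0.307, -0.0], [-0.307, 0.952, -0.0], [0.0, -0.0, -1.0]]
wrist_force: [-1.3, -1.9, 1.6]
finger_gap: 13.7
finger_force: 30.0
yaw -162.13 T [-0.46  0.04  0.02] j6 -97.8497716367764
```

It turned 0.56 rad with no stop and almost no torque, so counter-clockwise is the loosening way. I go on to about 1.45 rad.

```bash
python3 -m jog '[0,0,0,0,0,-0.05,0, 0,0,0,0,0,-0.1,0, 0,0,0,0,0,-0.15,0, 0,0,0,0,0,-0.2,0, 0,0,0,0,0,-0.25,0, 0,0,0,0,0,-0.3,0, 0,0,0,0,0,-0.35,0, 0,0,0,0,0,-0.4,0, 0,0,0,0,0,-0.45,0, 0,0,0,0,0,-0.45,0]'; python3 st.py;python3 -m jog '[0,0,0,0,0,-0.05,0, 0,0,0,0,0,-0.1,0, 0,0,0,0,0,-0.15,0, 0,0,0,0,0,-0.2,0, 0,0,0,0,0,-0.25,0, 0,0,0,0,0,-0.3,0, 0,0,0,0,0,-0.35,0, 0,0,0,0,0,-0.4,0, 0,0,0,0,0,-0.44,0, 0,0,0,0,0,-0.44,0]'; python3 st.py
```

```text
time_s: 9.9
tcp_pos: [542.8, 97.0, 157.6]
ee_rot: [[-0.723, -0.69, -0.0], [-0.69, 0.723, -0.001], [0.001, -0.0, -1.0]]
wrist_force: [-1.4, -6.0, 2.5]
finger_gap: 13.5
finger_force: 30.0
yaw -136.34 T [-0.84  0.21  0.02] j6 -123.63555979090755
time_s: 10.9
tcp_pos: [543.0, 96.8, 157.7]
ee_rot: [[-0.361, -0.933, 0.0], [-0.933, 0.361, -0.001], [0.001, -0.001, -1.0]]
wrist_force: [-1.2, -6.3, 2.5]
finger_gap: 13.8
finger_force: 30.0
yaw -111.14 T [-1.14  0.16 -0.02] j6 -148.82384015127997
```

```bash
python3 -m jog '[0.8,-0.3,0,0,0,0,0, 0.8,-0.3,-1,0,0,0,0, 0.8,-0.3,-3,0,0,0,0, 0.8,-0.3,-5,0,0,0,0, 0.8,-0.3,-7,0,0,0,0, 0.8,-0.3,-8,0,0,0,0, 0.8,-0.3,-8,0,0,0,0]'; python3 st.py
```

```text
time_s: 11.6
tcp_pos: [542.8, 96.7, 165.8]
ee_rot: [[-0.362, -0.932, -0.0], [-0.932, 0.362, 0.0], [-0.0, 0.0, -1.0]]
wrist_force: [-1.2, -1.7, -0.7]
finger_gap: 13.8
finger_force: 30.0
yaw -111.24 T [-0.18  0.22 -0.05] j6 -148.83469014790833
```

It lifts freely. Raising it to 100 mm above the deck.

```bash
python3 -m jog '[0,0,-5,0,0,0,0, 0,0,-15,0,0,0,0, 0,0,-27,0,0,0,0, 0,0,-40,0,0,0,0, 0,0,-53,0,0,0,0, 0,0,-66,0,0,0,0, 0,0,-78,0,0,0,0, 0,0,-87,0,0,0,0, 0,0,-91,0,0,0,0, 0,0,-92,0,0,0,0]'; python3 -m jog '[0,0,0,0,0,0,0, 0,0,0,0,0,0,0, 0,0,0,0,0,0,0, 0,0,0,0,0,0,0, 0,0,0,0,0,0,0]'
python3 - <<'E'
from h import *
a=get_image("side");b=get_image("wrist");cv2.imwrite("pics/f.png",np.hstack([a[150:450,180:480],b[100:400,170:470]]))
for r in nets.tip_of("side","cap")[:4]: print(round(r['p'],2),np.round(r['position'],0))
E
python3 st.py
```

```text
time_s: 12.6
tcp_pos: [543.1, 96.6, 258.0]
ee_rot: [[-0.362, -0.932, 0.001], [-0.932, 0.362, 0.0], [-0.0, -0.0, -1.0]]
wrist_force: [0.1, 0.9, -1.8]
finger_gap: 13.9
finger_force: 30.0
time_s: 13.1
tcp_pos: [542.8, 96.5, 257.3]
ee_rot: [[-0.362, -0.932, -0.0], [-0.932, 0.362, -0.0], [0.0, 0.0, -1.0]]
wrist_force: [0.1, 0.0, -0.8]
finger_gap: 13.9
finger_force: 30.0
0.94 [352. -29.   4.]
0.82 [462. 288.   1.]
0.71 [ 695. -122.    4.]
0.65 [ 571. -101.   -2.]
yaw -111.23 T [ 0.12 -0.04 -0.01] j6 -148.8372162255414
```

View pics/f.png

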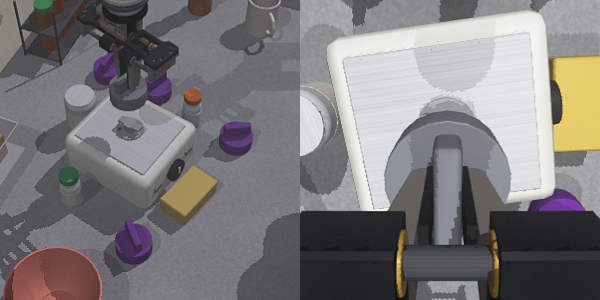

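The side view (crop about (128,92)) shows the grey cap level in the gripper, with the bare hub below it at (128,128). The other things look undisturbed. Handing in.

```bash
python3 -c "
from workcell import order
print(order.finish_job())"
```

```text
the job is handed in; nothing more can be done
None
```

The cap is off and the job is handed in: it loosened counter-clockwise (about 1.45 rad), so I never turned it clockwise, and the gripper now holds it still and level about 10 cm above the deck, with nothing else seen to have moved.

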